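# Weigh the parts carrier on the spring scale

### The job

Weigh the steel parts carrier: pick it up by the grip on top, hang its cross bar in the hook of the spring scale, and let the weight down onto the spring so gently that the pointer only creeps and never jumps or bounces, also when you let go. Leave the carrier hanging free, still and level on the hook, and do not disturb the other things on the bench.

Things in the scene. Friction and masses are not known exactly. Their poses are not given: they have to be found in the camera images.
- carrier_center (a point): The load: bare-steel tray, 100 mm (its x) by 90 mm (its y) by 34 mm high, with three fixed slugs lower than the rim, and flat uprights (20 x 5 mm) in the middle of its two y sides carrying a cross bar along y. 159 mm high in all; the same when turned half round. Mass unknown, 0.4 to 0.9 kg. This point: on its upright axis, 80 mm above its underside. z up. It starts standing on the bench.
- carrier_grip (a point): Centre of the carrier's grip, an upright dark steel block, 14 mm (carrier x) by 24 mm (carrier y) by 45 mm high, on the middle of the cross bar; 136.5 mm above the carrier's underside. Grasp from above, e.g. with the fingers closing along the carrier's y.
- carrier_eye (a point): Middle of the underside of the cross bar, 108 mm above the carrier's underside, 28.5 mm below the grip's centre. The bar is round, 8 mm thick, along the carrier's y, 12 mm higher in the middle than at its ends, so it centres itself on a hook. Below it is an opening 80 mm wide, from the tray rim (34 mm) up to the bar, through which the hook passes along the carrier's x.
- carrier: The whole carrier; origin at the centre of its underside, axes as above.
- hook_saddle (a point): The spring scale's hook, a 10 mm round steel bar reaching out level from the scale's column. This point is the saddle, the low point on top of the hook where the cross bar settles, 235 mm above the bench unloaded; it moves only vertically and sinks under load. Its -x points out to the tip, +x to the column (column face 142 mm away; carriage of the hook, 56 mm wide, 114 mm).
- hook_tip (a point): Top of the hook's upturned tip, 25 mm out from the saddle and 20 mm above it (the tip ends 30 mm out). Towards the column the hook rises gently to 17 mm above the saddle. The hook's underside is 10 mm below the saddle.
- pointer (a joint): Pointer and hook of the spring scale: metres sunk from the unloaded top position, 0 to 0.11 (bottom stop). The scale is tared for an empty carrier: the hook starts to sink at 3 N and then sinks 16.7 mm for each further 1 N (60 N/m); lightly damped. A pointer faster than 0.06 m/s counts as a jump, so let down at about 20 mm/s. The hanging carrier's reading, 0.015 to 0.10, depends on its unknown weight.
- wrench: Bystander: a loose wrench lying on the bench beyond the work.
- spray_can: Bystander: a can, 60 mm across, 150 mm high, standing on the bench beyond the work. Origin at the centre of its underside.
- small_frame: Bystander: a small welded steel table, 90 by 70 by 60 mm, standing on the bench on the robot's right. Origin at the centre of its underside.
Things that resemble listed ones, but are neither listed nor needed, are in the scene too. There is more than one size of the carrier; the job needs the smallest.

How it is judged:
On the way, in this order (a step that is already met when the one before it is completed fails the run):
1. the carrier is lifted clear of the bench in the gripper (height (world z) of carrier above 0.04 m and contact force between the fingers and carrier above 1 N), for 0.2 s.
2. the cross bar lies in the hook and the spring takes load while the gripper still holds the carrier (value of joint pointer above 0.005 m and distance between carrier_eye and hook_saddle below 0.02 m and contact force between pointer and carrier above 0.5 N and contact force between the fingers and carrier above 1 N), for 0.2 s.
At the end, for the whole second after the job is handed in: The carrier hangs from the hook, clear of the bench, its cross bar within 20 mm of the saddle, level within 0.15 rad, nearly still (under 40 mm/s, pointer under 12 mm/s), the pointer more than 5 mm down and the hook bearing more than 2.5 N (distance between carrier_eye and hook_saddle below 0.02 m and contact force between pointer and carrier above 2.5 N and value of joint pointer above 0.005 m and velocity of joint pointer between -0.012 and 0.012 m/s and linear speed of carrier below 0.04 m/s and angle between carrier's own z axis and vertical below 0.15 rad and height (world z) of carrier above 0.015 m); the robot touches nothing.
It fails at once if the pointer jumps or bounces (faster than 0.06 m/s either way) (velocity of joint pointer above 0.06 m/s or velocity of joint pointer below -0.06 m/s).
It fails at once if the carrier is pressed or hit on the hook with more than 16 N (contact force between pointer and carrier above 16 N).
It fails at once if the carrier is tipped by more than 0.6 rad (angle between carrier's own z axis and vertical above 0.6 rad).
It fails at once if the wrench, can or small steel table is moved more than 30 mm (distance of any of wrench, spray_can, small_frame from where it was at the start of the episode above 0.03 m).
It also fails if it takes over 67 s, if anything falls off the work surface, if the arm or the gripper's body presses on something with over 40 N, if the wrist force passes 120 N, or if a joint passes its speed limit or range.

### The arm

A 6-joint arm with a two-finger parallel gripper is mounted at the origin on the work surface. World frame = base frame: x ahead of the robot, y to its left, z up, the work surface at z = 0. Lengths are in m, angles in rad, forces in N, time in s.
With the tool pointing down it reaches from about 0.3 to 0.775 m from the base axis. Payload 14.6 kg.
Tool frame: the origin (TCP) lies midway between the tips of the shut fingers; the grasp point (between the pads) lies 19 mm behind it; z points along the fingers, y is the direction in which the jaws open and shut (so a half turn about z gives the same grasp; the last joint's range is limited). The gripper opens to 94 mm and grips with 3 to 60 N. Pads are 16 mm wide; open, the fingers measure 119 mm over their backs; the gripper's body (75 mm by 177 mm) begins 78 mm behind the grasp point.
Start: joints at [-1.19, 0.3, 1.521, -0, 1.321, -0.067], TCP at [0.238, -0.496, 0.205] pointing down, gripper open.
Joint ranges: [-3.03, 3.03], [-0.79, 2.21], [0.23, 2.52], [-1.04, 4.18], [0, 3.07], [-2.55, 2.55]. Speed limits (rad/s): [2.22, 2.22, 2.57, 3.14, 3.14, 3.14].

### API

Orientations are given as a 3x3 rotation matrix whose columns are the frame's x, y, z axes.
In Python, from workcell import arm gives the robot as it stands.
- The arm moves only by the shell command python3 -m pendant 'ROWS' [FORCE]. ROWS is JSON, a list of rows, each a list of 3 entries, a list of its own where there are three numbers: the shift along the tool's x, y, z in mm, then the turn, a rotation vector about the tool's x, y, z in rad, then the closure, from 0 (fully open) to 1 (shut). A call has 1 to 12 rows; each row is the pose to reach, as a shift and turn from the pose commanded when the call began, along the tool's axes at that moment; what a row does not reach only later rows make up. A row lasts 1/12 s, in which the tool goes at most 41.7 mm and 7.16 degrees, less where a joint would pass 70% of its speed; a pose out of reach is approached as far as the arm can. A call with a gripper value outside its range is refused whole. The fingers move at their own pace and stop on an object; FORCE is the grip in N (left out, the last holds). Time passes only in rows, so rows that repeat a pose let the fingers close. It gives the time, the measured TCP pose, the force and the opening at its end, in the units of the state.
- arm.get_obs(): the state, without advancing time (a new reading comes with each control period).
- arm.snapshot(name): name is "scene" or "top" or "wrist"; returns a dict with "pixels" (480x640x3 uint8, red, green, blue), "depth" (480x640 float32, m along the optical axis (not along the pixel's ray), 0 where there is no reading), "intrinsics" (3x3 intrinsics, pixels), "xyz" and "attitude" of the camera in the world. Camera axes: x right, y up, looking along -z (the intrinsics and any distortion apply to the point x, -y, -z); pixel columns grow to the right and rows downward; lengths in m; the calibration is good to about 2 mm. The wrist camera is an equidistant fisheye: a pixel r from the principal point sees the ray r / f radians off the axis. A picture is of the moment at which its call begins.
- arm.sign_off(): hands the job in, once; it reports no verdict.
Trained networks look in the newest picture that a camera, given by its name, has taken for a name from the list of things; names that differ only in an ending like _2 or _b are one class to them, and where a whole thing is asked for, a point or a joint stands for the part that bears it (a point fixed in the world has none). Each returns a list of dicts, best first, with "confidence" (0 to 1); they miss things now and then, are a little off and sometimes report something else, mostly with a low value. They report only what shows in the picture. A call takes as long as a camera call. They do not tell look-alikes from the thing itself.
- arm.find_in(camera, thing): "location" ([row, column] in pixels, amid what is visible of it).
- arm.landmark_of(camera, thing): "location" ([row, column] in pixels: a listed point, or the origin of a listed thing).
The state is a dict: "time": time; "joint_pos": joint angles; "joint_velocities": joint speeds; "tau": joint torques, N m; "eef_pos": TCP position; "ee_rot": TCP orientation; "force": force on the tool from outside, world axes, zero at the start; "torque": the same for the moment, N m; "width": opening from 0.0 (shut) to 1.0 (fully open).
Only numpy, scipy, OpenCV 4.12 (cv2) and the standard library are available. Lean on these libraries where they do the work, as an engineer would, in place of code of your own. Each camera call takes 0.05 s, during which the arm holds its last target.

## Working session

There is one attempt and no reset: what is moved stays moved. The work goes in short steps, Python scripts to look and compute and a shell command to move; the robot and the scene stay as the last step left them, time stands still between calls to the robot, and variables do not carry over. Pictures are saved under pics/ and viewed, and the job is handed in when it is done.

```bash
ls; mkdir -p pics
cat > h.py <<'E'
import numpy as np, cv2
from workcell import arm
def snap(n,fn=None):
    s=arm.snapshot(n)
    if fn: cv2.imwrite('pics/'+fn,s['pixels'][:,:,::-1])
    return s
def world(s,r,c,d=None,win=0):
    K=np.array(s['intrinsics']);R=np.array(s['attitude']);R=R if R.shape==(3,3) else None
    if d is None: d=s['depth'][int(round(r)),int(round(c))]
    p=np.array([(c-K[0,2])/K[0,0]*d,-(r-K[1,2])/K[1,1]*d,-d])
    return np.array(s['xyz'])+R@p
def proj(s,P):
    K=np.array(s['intrinsics']);R=np.array(s['attitude'])
    p=R.T@(np.array(P)-s['xyz']); d=-p[2]
    return K[1,2]+K[1,1]*(-p[1])/d, K[0,2]+K[0,0]*p[0]/d
E
python3 - <<'E'
from h import *
np.set_printoptions(precision=3,suppress=True)
for k,v in arm.get_obs().items(): print(k,np.array(v).round(3).tolist())
for n in ['scene','top']:
    s=snap(n,n+'1.png'); np.savez(n+'1.npz',**s)
    print(n,s['xyz'],np.array(s['intrinsics']).tolist(),np.array(s['attitude']).tolist())
    for t in ['carrier','carrier_grip','carrier_eye','hook_saddle','hook_tip','wrench','spray_can','small_frame']:
        for l in arm.landmark_of(n,t)[:5]:
            r,c=l['location']; 
            print(t,round(l['confidence'],2),[round(r),round(c)],world(s,r,c) if 0<=r<479.5 and 0<=c<639.5 else '')
E
```

```text
pics
time 0.0
joint_pos [-1.19, 0.3, 1.522, -0.0, 1.321, -0.067]
joint_velocities [0.001, 0.001, 0.0, 0.001, 0.003, -0.001]
tau [0.0, -53.18, -35.274, 0.071, 0.024, -0.0]
eef_pos [0.238, -0.496, 0.205]
ee_rot [[0.901, 0.433, -0.0], [0.433, -0.901, 0.001], [0.0, -0.001, -1.0]]
force [-0.862, -0.494, -0.515]
torque [-0.039, 0.009, -0.007]
width 1.002
scene [ 1.395 -0.211  1.213] [[594.4578990223946, 0.0, 318.44384003761826], [0.0, 594.4578990223946, 246.24052614001874], [0.0, 0.0, 1.0]] [[0.04369648020517078, -0.7924876412309866, 0.6083206030653787], [0.999018933113922, 0.030275004786250996, -0.0323202005735409], [0.007196450347258398, 0.6091360788701811, 0.7930330689959028]]
carrier 0.94 [281, 289] [ 0.583 -0.237  0.021]
carrier 0.89 [215, 370] [ 0.389 -0.022  0.031]
carrier 0.8 [219, 289] [ 0.396 -0.236  0.032]
carrier_grip 0.85 [248, 290] [ 0.581 -0.23   0.149]
carrier_grip 0.74 [174, 286] [ 0.389 -0.238  0.191]
carrier_grip 0.65 [352, 386] [ 0.814 -0.034  0.081]
carrier_eye 0.92 [182, 290] [ 0.381 -0.228  0.152]
carrier_eye 0.78 [256, 290] [ 0.579 -0.233  0.114]
carrier_eye 0.6 [17
[... 697 characters left out ...]
1771117671705178, 0.19679119909386752, 0.9802854370939597]]
carrier 0.96 [253, 343] [ 0.563 -0.246  0.027]
carrier 0.75 [334, 252] [ 0.367 -0.033  0.141]
carrier 0.73 [330, 341] [ 0.373 -0.224  0.207]
carrier_grip 0.92 [245, 344] [ 0.559 -0.238  0.16 ]
carrier_grip 0.91 [335, 241] [ 0.367 -0.018  0.207]
carrier_grip 0.82 [330, 345] [ 0.373 -0.233  0.207]
carrier_eye 0.86 [243, 341] [ 0.566 -0.233  0.157]
carrier_eye 0.69 [339, 244] [ 0.357 -0.018  0.158]
hook_saddle 0.72 [242, 167] [0.559 0.134 0.232]
hook_tip 0.86 [235, 172] [ 0.622  0.197 -0.004]
wrench 0.92 [171, 328] [ 0.789 -0.212  0.002]
spray_can 0.57 [172, 254] [ 0.757 -0.027  0.091]
small_frame 0.89 [263, 445] [ 0.528 -0.494  0.06 ]
```

View pics/scene1.png

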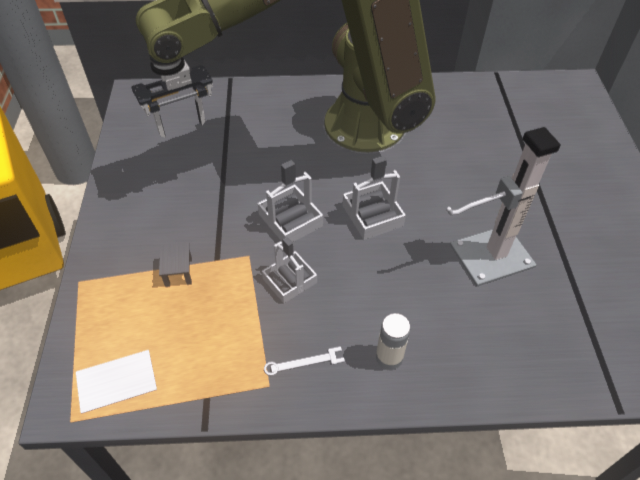

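View pics/top1.png

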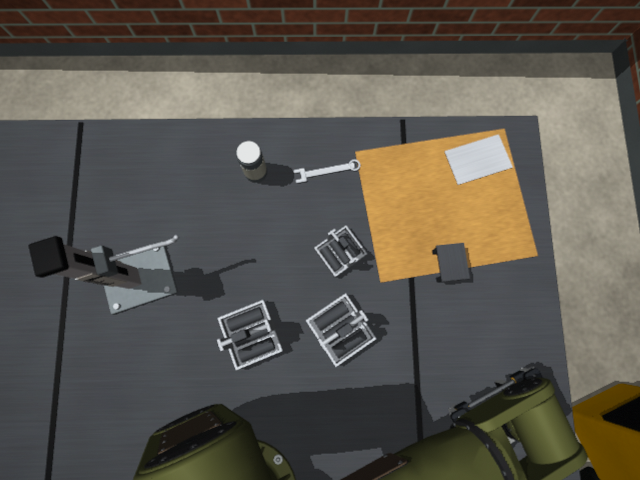

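The scene picture shows three carriers, at (281,289), (215,370) and (219,289), with the hook at (210,452) on the scale. The can is at (340,394), the wrench at (362,305) and the small table at (263,176). The two nearer the robot have grip tops at z 0.207, and the one at (281,289) has its top at about 0.16 as described (159 mm), so I choose that one. Next is a close crop to check the choice and measure the yaw.

Run:
```python
from h import *
np.set_printoptions(precision=3,suppress=True)
S=dict(np.load('scene1.npz'));T=dict(np.load('top1.npz'))
a=cv2.resize(S['pixels'][220:320,230:350,::-1],None,fx=5,fy=5,interpolation=cv2.INTER_CUBIC)[:,:600]
b=cv2.resize(T['pixels'][215:295,300:385,::-1],None,fx=5,fy=5,interpolation=cv2.INTER_CUBIC)
cv2.imwrite('pics/crop1a.png',a);cv2.imwrite('pics/crop1b.png',b)
cv2.imwrite('pics/crop1c.png',cv2.resize(S['pixels'][120:290,430:560,::-1],None,fx=4,fy=3.5,interpolation=cv2.INTER_CUBIC))
def cloud(s):
    r,c=np.mgrid[0:480,0:640];d=s['depth'];K=s['intrinsics']
    p=np.stack([(c-K[0,2])/K[0,0]*d,-(r-K[1,2])/K[1,1]*d,-d],-1)
    w=p@s['attitude'].T+s['xyz']; w[d==0]=np.nan; return w
for n,s in (('scene',S),('top',T)):
    w=cloud(s).reshape(-1,3)
    m=(abs(w[:,0]-.57)<.09)&(abs(w[:,1]+.238)<.09)
    q=w[m]; 
    print(n,'bench z',np.median(q[q[:,2]<.01,2]))
    for lo,hi in ((.004,.045),(.045,.1),(.1,.13),(.125,.152),(.153,.17)):
        z=q[(q[:,2]>lo)&(q[:,2]<hi)]
        if len(z)>3:
            (cx,cy),(ww,hh),an=cv2.minAreaRect((z[:,:2]*1000).astype(np.float32)); print(lo,hi,len(z),z.mean(0),(round(cx),round(cy)),(round(ww),round(hh)),round(an),'zmax',z[:,2].max())
    # hook
    m=(w[:,2]>.215)&(w[:,2]<.275)&(w[:,0]>.4)&(w[:,0]<.65)&(w[:,1]>.05)&(w[:,1]<.4)
    q=w[m]; o=np.argsort(q[:,1])
    print('hook',len(q));print(q[o][::max(1,len(q)//40)])
```

```text
scene bench z 0.0004507557565305298
0.004 0.045 1633 [ 0.577 -0.241  0.022] (570, -238) (180, 179) 90 zmax 0.044935971123811314
0.045 0.1 210 [ 0.573 -0.236  0.072] (569, -237) (94, 24) 35 zmax 0.09991294306162102
0.1 0.13 150 [ 0.576 -0.234  0.11 ] (570, -236) (95, 23) 34 zmax 0.12981960524267677
0.125 0.152 73 [ 0.576 -0.237  0.138] (575, -239) (25, 13) 64 zmax 0.15187470821754134
0.153 0.17 64 [ 0.571 -0.237  0.158] (570, -238) (29, 16) 30 zmax 0.16234959610410638
hook 1123
[[0.564 0.108 0.248]
 [0.574 0.118 0.242]
 [0.566 0.134 0.235]
 [0.551 0.147 0.238]
 [0.553 0.159 0.243]
 [0.551 0.172 0.244]
 [0.542 0.185 0.245]
 [0.538 0.199 0.247]
 [0.531 0.213 0.249]
 [0.523 0.226 0.246]
 [0.501 0.236 0.254]
 [0.501 0.238 0.238]
 [0.505 0.24  0.265]
 [0.501 0.241 0.27 ]
 [0.517 0.243 0.248]
 [0.525 0.245 0.267]
 [0.536 0.246 0.244]
 [0.532 0.247 0.252]
 [0.539 0.249 0.266]
 [0.533 0.25  0.26 ]
 [0.547 0.251 0.251]
 [0.543 0.252 0.266]
 [0.521 0.254 0.272]
 [0.548 0.255 0.249]
 [0.497 0.257 0.272]
 [0.516 0.259 0.272]
 [0.545 0.262 0.269]
 [0.543 0.263 0.273]
 [0.508 0.265 0.273]
 [0.545 0
[... 883 characters left out ...]
0.244]
 [0.539 0.199 0.249]
 [0.535 0.209 0.247]
 [0.533 0.221 0.248]
 [0.525 0.232 0.249]
 [0.498 0.237 0.257]
 [0.502 0.238 0.24 ]
 [0.497 0.24  0.267]
 [0.495 0.241 0.247]
 [0.514 0.242 0.239]
 [0.502 0.243 0.27 ]
 [0.511 0.244 0.269]
 [0.511 0.245 0.27 ]
 [0.493 0.247 0.227]
 [0.521 0.248 0.27 ]
 [0.539 0.249 0.253]
 [0.515 0.25  0.269]
 [0.533 0.251 0.27 ]
 [0.492 0.253 0.224]
 [0.527 0.254 0.268]
 [0.527 0.255 0.269]
 [0.519 0.257 0.268]
 [0.529 0.259 0.27 ]
 [0.509 0.261 0.269]
 [0.513 0.264 0.265]
 [0.493 0.265 0.267]
 [0.533 0.266 0.271]
 [0.512 0.268 0.273]
 [0.519 0.27  0.27 ]
 [0.525 0.273 0.268]
 [0.487 0.276 0.271]
 [0.486 0.279 0.219]
 [0.483 0.286 0.274]
 [0.481 0.294 0.255]]
```

Run:
```python
import cv2,numpy as np
ims=[cv2.resize(cv2.imread(f'pics/crop1{k}.png'),(265,320)) for k in 'abc']
cv2.imwrite('pics/crop1.png',np.hstack(ims))
from h import *
np.set_printoptions(precision=3,suppress=True)
S=dict(np.load('scene1.npz'));T=dict(np.load('top1.npz'))
for s in (S,T):
    r,c=np.mgrid[0:480,0:640];d=s['depth'];K=s['intrinsics']
    p=np.stack([(c-K[0,2])/K[0,0]*d,-(r-K[1,2])/K[1,1]*d,-d],-1)
    w=(p@s['attitude'].T+s['xyz']).reshape(-1,3)
    m=(w[:,2]>.223)&(w[:,2]<.262)&(w[:,0]>.5)&(w[:,0]<.6)&(w[:,1]>.09)&(w[:,1]<.225)
    q=w[m]
    vx,vy,x0,y0=cv2.fitLine(q[:,:2].astype(np.float32),cv2.DIST_HUBER,0,1e-4,1e-4).ravel()
    if vy<0: vx,vy=-vx,-vy
    t=(q[:,:2]-[x0,y0])@[vx,vy]; tmin=t.min()
    print('dir',vx,vy,'angle deg',np.degrees(np.arctan2(vy,vx)),'tip',np.array([x0,y0])+tmin*np.array([vx,vy]),len(q))
    n=(q[:,:2]-[x0,y0])@[-vy,vx]; print('width',n.min(),n.max())
    for a in np.arange(0,.13,.005):
        k=(t-tmin>=a)&(t-tmin<a+.005)
        if k.any(): print(round(a*1000),k.sum(),'ztop',round(q[k,2].max(),4),'zmin',round(q[k,2].min(),4),end='; ')
    print()
    # carriage
    m=(w[:,2]>.222)&(w[:,2]<.268)&(w[:,1]>.228)&(w[:,1]<.36)&(w[:,0]>.44)&(w[:,0]<.58)
    print('carriage rect',cv2.minAreaRect((w[m][:,:2]*1000).astype(np.float32)))
```

```text
dir -0.3315365 0.9434424 angle deg 109.36206 tip [0.571 0.11 ] 249
width -0.0056277976004054184 0.0086736999444654
0 17 ztop 0.2566 zmin 0.2424; 5 14 ztop 0.2539 zmin 0.2328; 10 6 ztop 0.2425 zmin 0.2373; 15 5 ztop 0.2401 zmin 0.2284; 20 12 ztop 0.2377 zmin 0.232; 25 11 ztop 0.2389 zmin 0.2286; 30 9 ztop 0.238 zmin 0.2311; 35 10 ztop 0.2402 zmin 0.2344; 40 12 ztop 0.242 zmin 0.2319; 45 11 ztop 0.2473 zmin 0.2331; 50 12 ztop 0.2457 zmin 0.2389; 55 7 ztop 0.2511 zmin 0.2409; 60 12 ztop 0.249 zmin 0.2377; 65 10 ztop 0.2468 zmin 0.2383; 70 13 ztop 0.2473 zmin 0.2407; 75 7 ztop 0.2485 zmin 0.2439; 80 11 ztop 0.2493 zmin 0.2405; 85 12 ztop 0.2503 zmin 0.2415; 90 7 ztop 0.2522 zmin 0.2453; 95 7 ztop 0.2524 zmin 0.2451; 100 9 ztop 0.2499 zmin 0.2435; 105 11 ztop 0.2517 zmin 0.2419; 110 8 ztop 0.2523 zmin 0.2427; 115 12 ztop 0.2499 zmin 0.2419; 120 4 ztop 0.2491 zmin 0.244; 
carriage rect ((525.971923828125, 263.5409240722656), (79.31663513183594, 58.31046676635742), 53.18364334106445)
dir -0.30229697 0.9532138 angle deg 107.59562 tip [0.566 0.108] 302
width -0.00594353852323787 0.00461775180
[... 187 characters left out ...]
 30 12 ztop 0.239 zmin 0.2302; 35 14 ztop 0.2417 zmin 0.2306; 40 13 ztop 0.2402 zmin 0.2347; 45 13 ztop 0.2432 zmin 0.2357; 50 10 ztop 0.2436 zmin 0.2365; 55 15 ztop 0.2454 zmin 0.2388; 60 11 ztop 0.2455 zmin 0.239; 65 15 ztop 0.2473 zmin 0.2391; 70 12 ztop 0.2492 zmin 0.2419; 75 10 ztop 0.247 zmin 0.2405; 80 13 ztop 0.2474 zmin 0.2409; 85 16 ztop 0.249 zmin 0.2423; 90 10 ztop 0.2474 zmin 0.2441; 95 13 ztop 0.249 zmin 0.244; 100 12 ztop 0.2505 zmin 0.2421; 105 12 ztop 0.2497 zmin 0.2425; 110 15 ztop 0.2495 zmin 0.2423; 115 11 ztop 0.2511 zmin 0.2421; 120 9 ztop 0.2503 zmin 0.2449; 
carriage rect ((510.1717529296875, 260.23974609375), (54.22552490234375, 77.87396240234375), 73.85964965820312)
```

View pics/crop1.png

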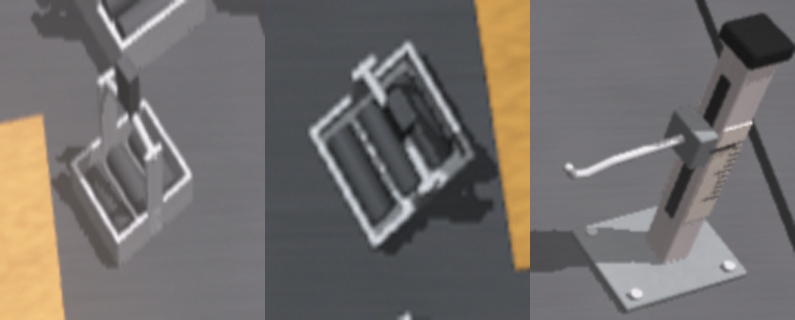

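Pictures checked: the left and middle crops show the chosen small carrier, with its dark grip on a bar running at about 34° in world yaw, centre about (0.569, -0.237). The right crop shows the hook with its tip at the left end, pointing at 108° towards the column, saddle about (0.560, 0.136, 0.235). I'm moving to above the carrier.

```bash
python3 -m pendant '[[[0,0,-25],[0,0,-0.11],0],[[0,0,-60],[0,0,-0.22],0],[[30,-7,-75],[0,0,-0.33],0],[[65,-15,-75],[0,0,-0.44],0],[[100,-22,-75],[0,0,-0.55],0],[[135,-30,-75],[0,0,-0.66],0],[[170,-37,-75],[0,0,-0.77],0],[[205,-45,-75],[0,0,-0.88],0],[[240,-52,-75],[0,0,-0.99],0],[[275,-60,-75],[0,0,-1.1],0],[[305,-67,-75],[0,0,-1.21],0],[[330,-72,-75],[0,0,-1.32],0]]'
cat >> h.py <<'E'
def delta(pos,yaw_y):
    """tool-axis shift mm and turn for TCP to pos with tool y at yaw_y deg, z down"""
    from scipy.spatial.transform import Rotation as Ro
    o=arm.get_obs();R=np.array(o['ee_rot']);a=np.radians(yaw_y)
    y=np.array([np.cos(a),np.sin(a),0]);z=np.array([0,0,-1.]);x=np.cross(y,z)
    G=np.stack([x,y,z],1)
    print('shift',(R.T@(np.array(pos)-o['eef_pos'])*1000).round(1),'turn',Ro.from_matrix(R.T@G).as_rotvec().round(4),'t',o['time'],'F',np.round(o['force'],2),'w',round(o['width'],3))
E
python3 - <<'E'
from h import *
delta([.569,-.237,.27],34.5)
s=snap('wrist','w1.png');print(s['xyz'],s['intrinsics'])
for l in arm.landmark_of('wrist','carrier_grip'): print(l)
for l in arm.landmark_of('wrist','carrier'): print(l)
E
```

```text
time: 1.9
eef_pos: [0.5059, -0.2862, 0.2804]
ee_rot: [[-0.202, 0.979, 0.0], [0.979, 0.202, 0.0], [0.0, 0.0, -1.0]]
force: [-0.9, -0.5, 0.1]
width: 1.001
shift [35.4 71.7 10.4] turn [ 1.000e-04 -1.000e-04 -3.986e-01] t 1.9 F [-0.87 -0.52  0.11] w 1.001
[ 0.49049252 -0.21091586  0.45914887] [[371.64829954   0.         321.17402493]
 [  0.         371.64829954 237.31535505]
 [  0.           0.           1.        ]]
{'location': [187.0, 402.4], 'confidence': 0.8}
{'location': [137.5, 171.3], 'confidence': 0.79}
{'location': [140.2, 231.7], 'confidence': 0.9}
{'location': [174.2, 381.4], 'confidence': 0.71}
```

```bash
python3 -m pendant '[[[12,24,3],[0,0,-0.1],0],[[24,48,6],[0,0,-0.2],0],[[35.4,71.7,10],[0,0,-0.3],0],[[35.4,71.7,10],[0,0,-0.3986],0],[[35.4,71.7,10],[0,0,-0.3986],0],[[35.4,71.7,10],[0,0,-0.3986],0]]'
cat >> h.py <<'E'
def fray(s,r,c):
    K=np.array(s['intrinsics']);u=c-K[0,2];v=r-K[1,2];q=np.hypot(u,v);t=q/K[0,0]
    d=np.array([u/q*np.sin(t),-v/q*np.sin(t),-np.cos(t)]) 
    return np.array(s['attitude'])@d
def fworld(s,r,c,z=None):
    d=fray(s,r,c)
    if z is not None: return np.array(s['xyz'])+d*(z-s['xyz'][2])/d[2]
def fcloud(s):
    K=np.array(s['intrinsics']);r,c=np.mgrid[0:480,0:640];u=c-K[0,2];v=r-K[1,2];q=np.hypot(u,v)+1e-9;t=q/K[0,0]
    ta=np.tan(np.minimum(t,1.4)); d=s['depth']
    p=np.stack([u/q*ta*d,-v/q*ta*d,-d],-1); w=p@np.array(s['attitude']).T+s['xyz']; w[(d==0)|(t>1.3)]=np.nan
    return w
E
python3 - <<'E'
from h import *
np.set_printoptions(precision=4,suppress=True)
delta([.569,-.237,.27],34.5)
s=snap('wrist','w2.png')
for l in arm.landmark_of('wrist','carrier_grip')[:3]: print(l,fworld(s,*l['location'],.1365))
w=fcloud(s).reshape(-1,3);w=w[np.isfinite(w[:,0])]
m=(abs(w[:,0]-.57)<.09)&(abs(w[:,1]+.238)<.09); q=w[m];print('bench',np.median(q[q[:,2]<.012,2]))
for lo,hi in ((.028,.038),(.06,.1),(.1,.125),(.15,.165)):
    z=q[(q[:,2]>lo)&(q[:,2]<hi)]
    if len(z)>3: print(lo,len(z),z.mean(0),cv2.minAreaRect((z[:,:2]*1000).astype(np.float32)))
E
```

```text
time: 2.55
eef_pos: [0.5672, -0.2401, 0.2705]
ee_rot: [[-0.557, 0.831, -0.0], [0.831, 0.557, -0.0], [0.0, -0.0, -1.0]]
force: [-0.1, -0.0, 0.4]
width: 1.0
shift [1.5 3.2 0.5] turn [-0.0003 -0.     -0.0116] t 2.55 F [-0.08 -0.04  0.35] w 1.0
{'location': [228.5, 326.9], 'confidence': 0.93} [ 0.5715 -0.2368  0.1365]
{'location': [100.7, 123.4], 'confidence': 0.79} [ 0.3501 -0.2393  0.1365]
bench -0.00038853813503419987
0.028 1933 [ 0.5682 -0.2353  0.0312] ((569.3936767578125, -236.48370361328125), (90.62513732910156, 100.67189025878906), 34.80105209350586)
0.06 185 [ 0.5667 -0.2313  0.0805] ((568.8002319335938, -236.2779083251953), (91.352783203125, 20.80130958557129), 34.24753189086914)
0.1 749 [ 0.5689 -0.2354  0.107 ] ((569.4939575195312, -235.6907501220703), (90.35223388671875, 20.430871963500977), 34.5455322265625)
0.15 516 [ 0.5687 -0.2352  0.1575] ((568.84521484375, -235.8927001953125), (22.956056594848633, 13.866270065307617), 34.4389762878418)
```

View pics/w2.png

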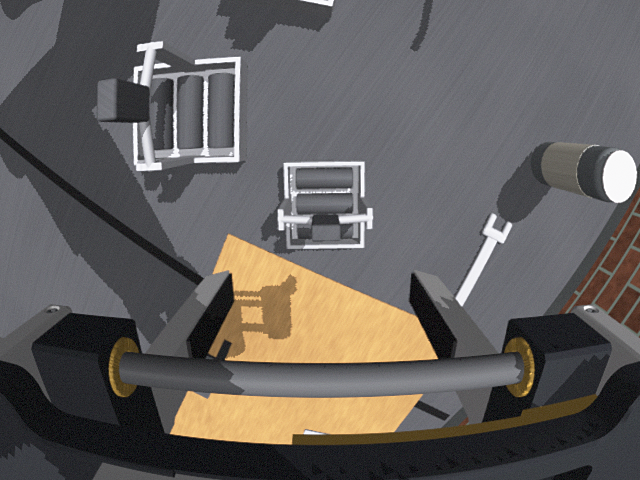

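The wrist picture shows the small carrier at about (205,325) with its grip at (228,327), between the fingers. Its sizes check out (90 x 100 tray, 14 x 23 grip), centre (0.569, -0.236), bar yaw 34.5°.

```bash
python3 -m pendant '[[[0,0,20],[0,0,0],0],[[0,0,45],[0,0,0],0],[[0,0,70],[0,0,0],0],[[0,0,90],[0,0,0],0],[[0,0,100],[0,0,0],0],[[0,0,100],[0,0,0],0],[[0,0,100],[0,0,0],0]]'
python3 -c "
from h import *
delta([.569,-.236,.1215],34.5)"
```

```text
time: 3.23
eef_pos: [0.5678, -0.2397, 0.1713]
ee_rot: [[-0.56, 0.829, 0.001], [0.829, 0.56, -0.0], [-0.001, 0.0, -1.0]]
force: [-1.0, -0.4, 0.4]
width: 0.998
shift [ 2.4  3.1 49.8] turn [ 0.0003  0.0006 -0.0083] t 3.2333 F [-0.98 -0.4   0.45] w 0.998
```

```bash
python3 -m pendant '[[[2.4,3.1,10],[0,0,-0.008],0],[[2.4,3.1,25],[0,0,-0.008],0],[[2.4,3.1,40],[0,0,-0.008],0],[[2.4,3.1,50],[0,0,-0.008],0],[[2.4,3.1,50],[0,0,-0.008],0],[[2.4,3.1,50],[0,0,-0.008],0]]' 40
python3 - <<'E'
from h import *
delta([.569,-.236,.1215],34.5)
s=snap('wrist','w3.png')
E
```

```text
time: 3.73
eef_pos: [0.5692, -0.2355, 0.1208]
ee_rot: [[-0.568, 0.823, 0.0], [0.823, 0.568, -0.0], [-0.0, 0.0, -1.0]]
force: [0.8, 0.4, 0.2]
width: 1.002
shift [-0.3 -0.5 -0.7] turn [0.0001 0.0002 0.0015] t 3.7333 F [0.82 0.42 0.2 ] w 1.002
```

View pics/w3.png

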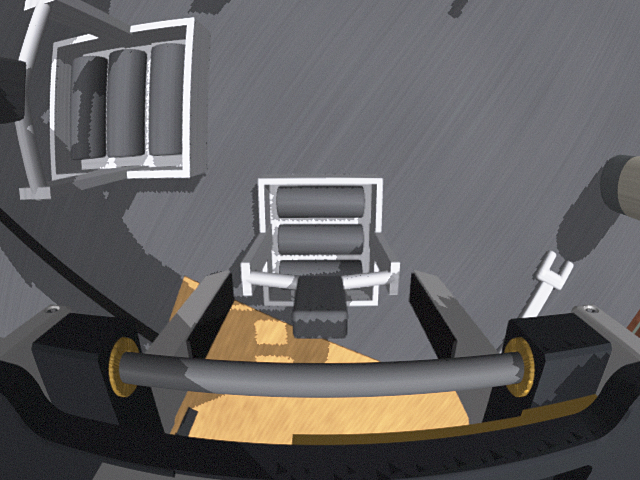

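The grip, at about (305,320), is centred between the fingers, so I'm closing.

```bash
python3 -m pendant '[[[0,0,0],[0,0,0],0.3],[[0,0,0],[0,0,0],0.5],[[0,0,0],[0,0,0],0.65],[[0,0,0],[0,0,0],0.8],[[0,0,0],[0,0,0],1],[[0,0,0],[0,0,0],1],[[0,0,0],[0,0,0],1],[[0,0,0],[0,0,0],1]]' 40
python3 -c "
from h import *
delta([.569,-.236,.1215],34.5)"
```

```text
time: 4.45
eef_pos: [0.569, -0.2355, 0.1205]
ee_rot: [[-0.568, 0.823, -0.0], [0.823, 0.568, -0.0], [-0.0, -0.0, -1.0]]
force: [-0.1, -0.3, -0.1]
width: 0.472
shift [-0.4 -0.3 -1. ] turn [-0.      0.      0.0014] t 4.45 F [-0.14 -0.3  -0.11] w 0.472
```

```bash
python3 -m pendant '[[[0,0,0],[0,0,0],1],[[0,0,0],[0,0,0],1],[[0,0,0],[0,0,0],1],[[0,0,0],[0,0,0],1],[[0,0,0],[0,0,0],1],[[0,0,0],[0,0,0],1],[[0,0,0],[0,0,0],1],[[0,0,0],[0,0,0],1]]' 40
python3 -c "
from h import *
delta([.569,-.236,.1215],34.5)"
```

```text
time: 5.12
eef_pos: [0.569, -0.2355, 0.1204]
ee_rot: [[-0.568, 0.823, -0.0], [0.823, 0.568, 0.0], [0.0, -0.0, -1.0]]
force: [-0.9, -0.2, -0.7]
width: 0.252
shift [-0.4 -0.2 -1.1] turn [-0.0002 -0.0001  0.0014] t 5.1167 F [-0.88 -0.17 -0.69] w 0.252
```

Width 0.252 is 23.7 mm, so the fingers are on the grip (24 mm). The force reading is noisy at about 0.5 N, so I'll average many samples. Lifting.

```bash
cat >> h.py <<'E'
def favg(n):
    F=[];Q=[];t0=None
    for i in range(n):
        arm.snapshot('wrist'); o=arm.get_obs(); F.append(o['force']); Q.append(o['torque'])
    F=np.array(F);Q=np.array(Q); print('t',o['time'],'Fmean',F.mean(0).round(3),'se',(F.std(0)/np.sqrt(n)).round(3),'Q',Q.mean(0).round(3),'pos',np.round(o['eef_pos'],4),'w',round(o['width'],3)); return F
E
python3 -c "
from h import *
favg(10)"
python3 -m pendant '[[[0,0,-3],[0,0,0],1],[[0,0,-8],[0,0,0],1],[[0,0,-16],[0,0,0],1],[[0,0,-26],[0,0,0],1],[[0,0,-40],[0,0,0],1],[[0,0,-60],[0,0,0],1],[[0,0,-80],[0,0,0],1],[[0,0,-100],[0,0,0],1],[[0,0,-120],[0,0,0],1],[[0,0,-138],[0,0,0],1],[[0,0,-150],[0,0,0],1],[[0,0,-160],[0,0,0],1]]' 40
python3 - <<'E'
from h import *
s=snap('scene','s2.png')
d=cv2.imread('pics/s2.png')[130:330,180:500]; cv2.imwrite('pics/s2c.png',cv2.resize(d,None,fx=2.4,fy=2.4,interpolation=cv2.INTER_CUBIC))
favg(10)
E
```

```text
t 5.6167 Fmean [-0.76  -0.575 -1.65 ] se [0.143 0.109 0.213] Q [-0.14   0.087  0.006] pos [ 0.569  -0.2355  0.1204] w 0.257
time: 6.62
eef_pos: [0.5691, -0.2355, 0.2829]
ee_rot: [[-0.568, 0.823, 0.002], [0.823, 0.568, -0.001], [-0.002, 0.001, -1.0]]
force: [0.4, 0.7, -3.9]
width: 0.252
t 7.1667 Fmean [ 0.053 -0.125 -4.184] se [0.17  0.178 0.116] Q [ 0.01  -0.124  0.   ] pos [ 0.569  -0.2355  0.2801] w 0.254
```

View pics/s2c.png

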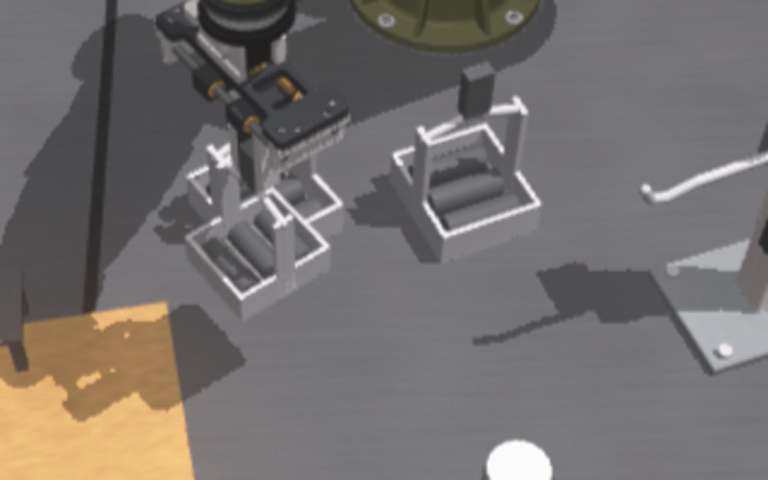

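The carrier hangs level in the gripper, with the tray at about (265,250) in the crop, clear of the bench. It weighs about 4.2 N, so I expect roughly 20 mm of sink. Now I'm carrying it out towards a spot in front of the hook tip.

```bash
python3 -m pendant '[[[4.5,3.5,-1],[0,0,0.02],1],[[13.5,10.6,-2],[0,0,0.05],1],[[27,21,-4],[0,0,0.08],1],[[43,34,-6],[0,0,0.11],1],[[58,46,-7.5],[0,0,0.14],1],[[76,60,-7.5],[0,0,0.17],1],[[94,74,-7.5],[0,0,0.2],1],[[112,88,-7.5],[0,0,0.22],1],[[130,103,-7.5],[0,0,0.24],1],[[148,117,-7.5],[0,0,0.26],1],[[162,128,-7.5],[0,0,0.275],1],[[174,138,-7.5],[0,0,0.288],1]]' 40
python3 - <<'E'
from h import *
delta([.587,.05,.2875],18)
E
```

```text
time: 8.17
eef_pos: [0.5838, -0.0125, 0.2879]
ee_rot: [[-0.31, 0.951, -0.0], [0.951, 0.31, 0.0], [0.0, 0.0, -1.0]]
force: [-0.1, -0.8, -5.0]
width: 0.253
shift [58.4 22.4  0.4] turn [ 0.     -0.0001  0.0013] t 8.1667 F [-0.05 -0.78 -4.95] w 0.253
```

```bash
python3 -m pendant '[[[8,3,0],[0,0,0],1],[[20,8,0],[0,0,0],1],[[32,12.5,0],[0,0,0],1],[[43,17,0],[0,0,0],1],[[51,20,0],[0,0,0],1],[[56,22,0],[0,0,0],1],[[58.4,22.4,0],[0,0,0],1],[[58.4,22.4,0],[0,0,0],1],[[58.4,22.4,0],[0,0,0],1]]' 40
python3 - <<'E'
from h import *
np.set_printoptions(precision=4,suppress=True)
delta([.5595,.136,.2875],18)
for n in ('scene','top'):
    s=snap(n,n+'3.png')
    for t in ('hook_saddle','hook_tip','carrier_eye'):
        for l in arm.landmark_of(n,t)[:2]: print(n,t,np.round(l['location']),round(l['confidence'],2))
    for P in ([.5595,.136,.235],[.5672,.1122,.255]): print('proj',proj(s,P))
    r,c=np.mgrid[0:480,0:640];d=s['depth'];K=s['intrinsics']
    p=np.stack([(c-K[0,2])/K[0,0]*d,-(r-K[1,2])/K[1,1]*d,-d],-1)
    w=(p@np.array(s['attitude']).T+s['xyz']).reshape(-1,3)
    ex=np.array([-.309,.951]);ey=np.array([.951,.309])
    u=(w[:,:2]-[.5595,.136])@ex; v=(w[:,:2]-[.5595,.136])@ey
    m=(u>-.04)&(u<.1)&(abs(v)<.015)&(w[:,2]>.22)&(w[:,2]<.262)
    print('hook v mean',v[m].mean(),'u min',u[m].min())
    m2=(w[:,2]>.19)&(w[:,2]<.206)&(abs(u+.09)<.07)&(abs(v)<.07)
    q=np.stack([u[m2],v[m2]],1); print('rim',len(q),cv2.minAreaRect((q*1000).astype(np.float32)))
    m2=(w[:,2]>.225)&(w[:,2]<.275)&(abs(u+.09)<.04)&(abs(v)<.06)
    q=np.stack([u[m2],v[m2]],1); print('bar',len(q),cv2.minAreaRect((q*1000).astype(np.float32)),w[m2,2].max())
a=cv2.imread('pics/scene3.png')[120:330,330:570];cv2.imwrite('pics/s3c.png',cv2.resize(a,None,fx=2.5,fy=2.5))
E
```

```text
time: 8.92
eef_pos: [0.587, 0.0482, 0.2879]
ee_rot: [[-0.31, 0.951, -0.0], [0.951, 0.31, -0.0], [-0.0, -0.0, -1.0]]
force: [-0.2, 0.6, -3.6]
width: 0.253
shift [92.   1.   0.4] turn [-0.0001  0.0002  0.0013] t 8.9167 F [-0.18  0.57 -3.61] w 0.253
scene hook_saddle [213. 457.] 0.76
scene hook_tip [204. 448.] 0.75
scene carrier_eye [212. 423.] 0.89
scene carrier_eye [186. 288.] 0.82
proj (np.float64(210.93293896992543), np.float64(457.3803605171707))
proj (np.float64(207.83997895676646), np.float64(448.83112563017056))
hook v mean 0.0012408506103932856 u min -0.03069161251474148
rim 1155 ((-93.52996063232422, -1.5908775329589844), (95.804443359375, 102.95524597167969), 89.58513641357422)
bar 305 ((-93.90694427490234, -1.50885009765625), (94.97501373291016, 22.224681854248047), 89.55850982666016) 0.2747665198103736
top carrier_eye [331. 340.] 0.85
top carrier_eye [337. 242.] 0.7
proj (np.float64(241.87199174152423), np.float64(165.74882642677784))
proj (np.float64(236.24839894568095), np.float64(174.57878472528122))<stdin>:15: RuntimeWarning: Mean of empty slice.
  ret = ret.dtype.type(ret / rcount)
Traceback (most recent call last):
ValueError: zero-size array to reduction operation minimum which has no identity
```

Run:
```python
import cv2
a=cv2.imread('pics/scene3.png')[120:330,330:570];cv2.imwrite('pics/s3c.png',cv2.resize(a,None,fx=2.5,fy=2.5))
```

```text
(no output)
```

View pics/s3c.png

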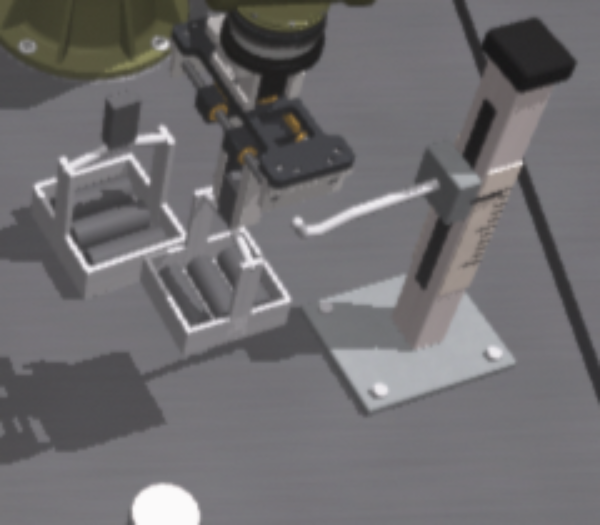

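The carrier, with its tray at about (220,285) in the crop, stands in front of the hook tip at (300,225). The opening faces along the hook and the path is clear. I'm threading it on.

```bash
python3 -m pendant '[[[4,0.2,0],[0,0,0],1],[[11,0.5,0],[0,0,0],1],[[20,0.8,0],[0,0,0],1],[[30,1,0],[0,0,0],1],[[40,1.2,0],[0,0,0],1],[[50,1.4,0],[0,0,0],1],[[60,1.6,0],[0,0,0],1],[[70,1.8,0],[0,0,0],1],[[79,2,0],[0,0,0],1],[[86,2,0],[0,0,0],1],[[91,2,0],[0,0,0],1],[[93,2,0],[0,0,0],1]]' 40
python3 -m pendant '[[[0,0,0],[0,0,0],1],[[0,0,0],[0,0,0],1],[[0,0,0],[0,0,0],1]]' 40
python3 - <<'E'
from h import *
np.set_printoptions(precision=4,suppress=True)
delta([.5595,.136,.2875],18)
s=snap('scene','s4.png')
for t in ('hook_saddle','hook_tip','carrier_eye'):
    for l in arm.landmark_of('scene',t)[:3]: print(t,np.round(l['location'],1),round(l['confidence'],2))
a=cv2.imread('pics/s4.png')[120:290,380:540];cv2.imwrite('pics/s4c.png',cv2.resize(a,None,fx=3.5,fy=3.5,interpolation=cv2.INTER_CUBIC))
r,c=np.mgrid[0:480,0:640];d=s['depth'];K=s['intrinsics']
p=np.stack([(c-K[0,2])/K[0,0]*d,-(r-K[1,2])/K[1,1]*d,-d],-1)
w=(p@np.array(s['attitude']).T+s['xyz']).reshape(-1,3)
ex=np.array([-.309,.951]);ey=np.array([.951,.309])
u=(w[:,:2]-[.5595,.136])@ex; v=(w[:,:2]-[.5595,.136])@ey
m=(u>-.04)&(u<.1)&(abs(v)<.02)&(w[:,2]>.224)&(w[:,2]<.255)
print('hook v mean',v[m].mean(),'u min',u[m].min(),m.sum())
m2=(w[:,2]>.19)&(w[:,2]<.206)&(abs(u)<.07)&(abs(v)<.07)
q=np.stack([u[m2],v[m2]],1); print('rim',len(q),cv2.minAreaRect((q*1000).astype(np.float32)))
favg(8)
E
```

```text
time: 10.32
eef_pos: [0.5599, 0.1383, 0.288]
ee_rot: [[-0.311, 0.95, 0.0], [0.95, 0.311, 0.0], [0.0, 0.0, -1.0]]
force: [0.3, -0.6, -4.3]
width: 0.256
time: 10.57
eef_pos: [0.5602, 0.1372, 0.2879]
ee_rot: [[-0.31, 0.951, -0.0], [0.951, 0.31, -0.0], [-0.0, -0.0, -1.0]]
force: [0.5, 0.4, -4.0]
width: 0.254
shift [-1.  -1.   0.4] turn [-0.     0.     0.001] t 10.5667 F [ 0.5   0.4  -4.04] w 0.254
hook_saddle [207.6 455.1] 0.83
hook_tip [206.6 448.9] 0.6
carrier_eye [185.3 289.8] 0.72
carrier_eye [199.8 463. ] 0.58
carrier_eye [181.1 378.7] 0.57
hook v mean 0.0013866287614727358 u min -0.030007015143334814 246
rim 1034 ((-0.1953277587890625, 0.10435867309570312), (94.48388671875, 103.8994369506836), 89.92445373535156)
t 11.1667 Fmean [ 0.229  0.042 -3.934] se [0.154 0.183 0.068] Q [ 0.001 -0.103 -0.005] pos [0.5601 0.1376 0.288 ] w 0.252
```

View pics/s4c.png

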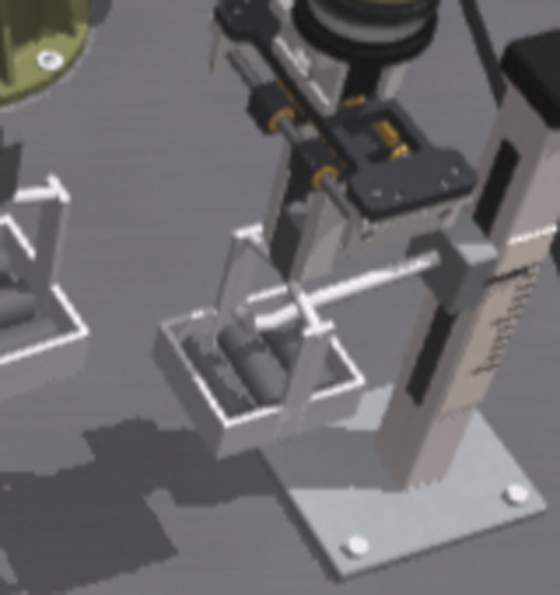

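The hook passes through the opening and the bar is above the saddle (u -0.2 mm, v about 1.3 mm off). Lowering to 9 mm above contact, then a longer weighing.

```bash
python3 -m pendant '[[[0,0.2,2],[0,0,0],1],[[0,0.4,5],[0,0,0],1],[[0,0.6,8],[0,0,0],1],[[0,0.8,11],[0,0,0],1],[[0,1,14],[0,0,0],1],[[0,1,17],[0,0,0],1],[[0,1,20],[0,0,0],1],[[0,1,23],[0,0,0],1],[[0,1,26],[0,0,0],1],[[0,1,28.5],[0,0,0],1],[[0,1,30.5],[0,0,0],1],[[0,1,31],[0,0,0],1]]' 40
python3 -m pendant '[[[0,0,0],[0,0,0],1],[[0,0,0],[0,0,0],1]]' 40
python3 -c "
from h import *
favg(60)"
```

```text
time: 12.17
eef_pos: [0.561, 0.1379, 0.2565]
ee_rot: [[-0.31, 0.951, -0.0], [0.951, 0.31, -0.0], [0.0, -0.0, -1.0]]
force: [-0.5, -0.6, -4.7]
width: 0.254
time: 12.33
eef_pos: [0.5611, 0.1379, 0.2571]
ee_rot: [[-0.31, 0.951, 0.0], [0.951, 0.31, 0.0], [-0.0, 0.0, -1.0]]
force: [0.5, 0.1, -4.6]
width: 0.248
t 15.3333 Fmean [-0.045  0.005 -4.159] se [0.069 0.061 0.063] Q [-0.014 -0.102 -0.004] pos [0.561  0.1379 0.2569] w 0.252
```

W is about 4.16 N, so equilibrium sink is about 19 mm. Creeping on at about 10 mm/s.

```bash
python3 -m pendant '[[[0,0,0.5],[0,0,0],1],[[0,0,1.3],[0,0,0],1],[[0,0,2.2],[0,0,0],1],[[0,0,3.1],[0,0,0],1],[[0,0,4],[0,0,0],1],[[0,0,4.9],[0,0,0],1],[[0,0,5.8],[0,0,0],1],[[0,0,6.6],[0,0,0],1],[[0,0,7.3],[0,0,0],1],[[0,0,8],[0,0,0],1],[[0,0,8.7],[0,0,0],1],[[0,0,9.4],[0,0,0],1]]' 40
python3 -m pendant '[[[0,0,0.7],[0,0,0],1],[[0,0,1.4],[0,0,0],1],[[0,0,2.1],[0,0,0],1],[[0,0,2.8],[0,0,0],1],[[0,0,3.5],[0,0,0],1],[[0,0,4.2],[0,0,0],1],[[0,0,4.9],[0,0,0],1],[[0,0,5.6],[0,0,0],1],[[0,0,6.3],[0,0,0],1],[[0,0,7],[0,0,0],1],[[0,0,7.7],[0,0,0],1],[[0,0,8.4],[0,0,0],1]]' 40
python3 -c "
from h import *
favg(20)
snap('scene','s5.png')
a=cv2.imread('pics/s5.png')[120:290,380:540];cv2.imwrite('pics/s5c.png',cv2.resize(a,None,fx=3.5,fy=3.5,interpolation=cv2.INTER_CUBIC))"
```

```text
time: 16.33
eef_pos: [0.5611, 0.1379, 0.2478]
ee_rot: [[-0.31, 0.951, 0.0], [0.951, 0.31, 0.0], [-0.0, 0.0, -1.0]]
force: [-1.1, 0.0, -1.1]
width: 0.255
time: 17.33
eef_pos: [0.5611, 0.1379, 0.2391]
ee_rot: [[-0.31, 0.951, 0.0], [0.951, 0.31, 0.0], [-0.0, 0.0, -1.0]]
force: [-0.2, 0.5, -0.1]
width: 0.253
t 18.3333 Fmean [-0.155  0.175 -0.649] se [0.137 0.119 0.105] Q [-0.015 -0.071 -0.006] pos [0.561  0.1379 0.2392] w 0.25
```

View pics/s5c.png

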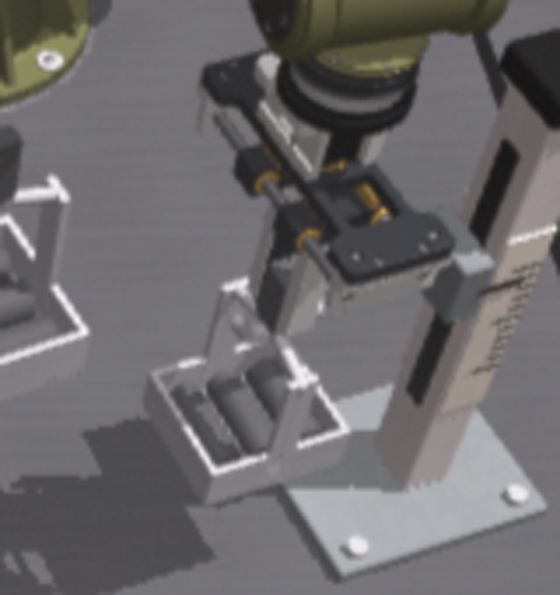

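The picture shows the bar on the hook with the carriage a little down, still gripped. The remaining 0.65 N matches about 11 mm to go, so I'm continuing.

```bash
python3 -m pendant '[[[0,0,0.6],[0,0,0],1],[[0,0,1.4],[0,0,0],1],[[0,0,2.3],[0,0,0],1],[[0,0,3.3],[0,0,0],1],[[0,0,4.3],[0,0,0],1],[[0,0,5.3],[0,0,0],1],[[0,0,6.3],[0,0,0],1],[[0,0,7.3],[0,0,0],1],[[0,0,8.3],[0,0,0],1],[[0,0,9.2],[0,0,0],1],[[0,0,10],[0,0,0],1],[[0,0,10.6],[0,0,0],1]]' 40
python3 -m pendant '[[[0,0,0],[0,0,0],1],[[0,0,0],[0,0,0],1],[[0,0,0],[0,0,0],1],[[0,0,0],[0,0,0],1],[[0,0,0],[0,0,0],1],[[0,0,0],[0,0,0],1]]' 40
python3 -c "
from h import *
favg(140)"
```

```text
time: 19.38
eef_pos: [0.561, 0.1379, 0.2285]
ee_rot: [[-0.31, 0.951, 0.0], [0.951, 0.31, -0.0], [-0.0, 0.0, -1.0]]
force: [-0.5, 0.0, -0.9]
width: 0.255
time: 19.88
eef_pos: [0.561, 0.1379, 0.2286]
ee_rot: [[-0.31, 0.951, 0.0], [0.951, 0.31, 0.0], [-0.0, 0.0, -1.0]]
force: [-0.3, 0.5, -0.3]
width: 0.249
t 26.8833 Fmean [-0.001  0.09  -0.018] se [0.043 0.042 0.043] Q [ 0.001 -0.091 -0.003] pos [0.561  0.1379 0.2286] w 0.252
```

Fingers carry -0.02 ± 0.04 N, so the load is fully on the spring. I'm relaxing the grip, then opening slowly.

```bash
python3 -m pendant '[[[0,0,0],[0,0,0],1],[[0,0,0],[0,0,0],1],[[0,0,0],[0,0,0],1],[[0,0,0],[0,0,0],1]]' 15
python3 -m pendant '[[[0,0,0],[0,0,0],1],[[0,0,0],[0,0,0],1],[[0,0,0],[0,0,0],1],[[0,0,0],[0,0,0],1],[[0,0,0],[0,0,0],1],[[0,0,0],[0,0,0],1]]' 3
python3 -m pendant '[[[0,0,0],[0,0,0],0.75],[[0,0,0],[0,0,0],0.74],[[0,0,0],[0,0,0],0.73],[[0,0,0],[0,0,0],0.72],[[0,0,0],[0,0,0],0.7],[[0,0,0],[0,0,0],0.67],[[0,0,0],[0,0,0],0.63],[[0,0,0],[0,0,0],0.59],[[0,0,0],[0,0,0],0.55],[[0,0,0],[0,0,0],0.5],[[0,0,0],[0,0,0],0.45],[[0,0,0],[0,0,0],0.4]]' 3
python3 -m pendant '[[[0,0,0],[0,0,0],0.4],[[0,0,0],[0,0,0],0.4],[[0,0,0],[0,0,0],0.4],[[0,0,0],[0,0,0],0.4]]'
python3 -c "
from h import *
favg(6)
snap('scene','s6.png');snap('wrist','w6.png')
a=cv2.imread('pics/s6.png')[120:290,380:540];cv2.imwrite('pics/s6c.png',cv2.resize(a,None,fx=3.5,fy=3.5,interpolation=cv2.INTER_CUBIC))"
```

```text
time: 27.22
eef_pos: [0.561, 0.1378, 0.2285]
ee_rot: [[-0.31, 0.951, -0.0], [0.951, 0.31, -0.0], [-0.0, -0.0, -1.0]]
force: [-0.8, -0.7, 0.1]
width: 0.255
time: 27.72
eef_pos: [0.561, 0.1379, 0.2285]
ee_rot: [[-0.31, 0.951, -0.0], [0.951, 0.31, -0.0], [0.0, -0.0, -1.0]]
force: [-2.0, -1.2, -0.0]
width: 0.256
time: 28.72
eef_pos: [0.561, 0.1379, 0.2286]
ee_rot: [[-0.31, 0.951, 0.0], [0.951, 0.31, -0.0], [-0.0, 0.0, -1.0]]
force: [-0.8, -0.6, 0.1]
width: 0.58
time: 29.05
eef_pos: [0.561, 0.1379, 0.2285]
ee_rot: [[-0.31, 0.951, 0.0], [0.951, 0.31, 0.0], [0.0, 0.0, -1.0]]
force: [0.3, 0.8, -0.3]
width: 0.598
t 29.35 Fmean [-0.233  0.25   0.12 ] se [0.163 0.183 0.202] Q [-0.005 -0.118  0.   ] pos [0.561  0.1379 0.2286] w 0.6
```

View pics/s6c.png

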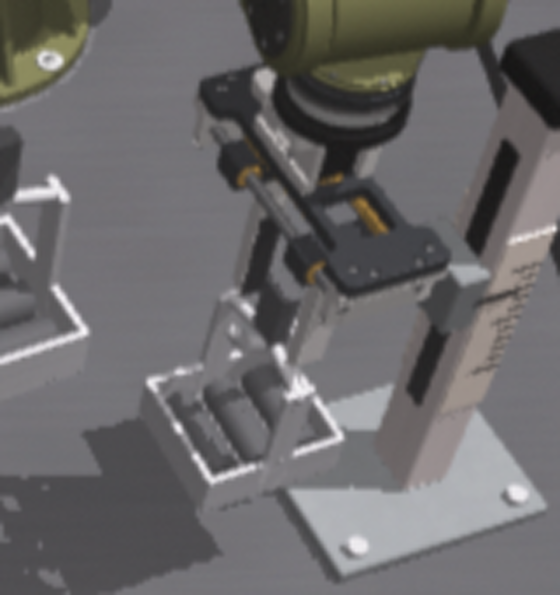

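View pics/w6.png

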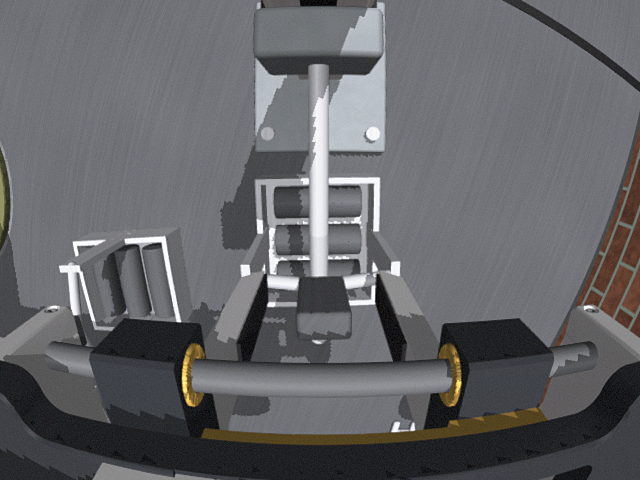

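Released. The grip at (305,325) hangs free between the open fingers, on the hook and aligned with it. Backing straight up.

```bash
python3 -m pendant '[[[0,0,-2],[0,0,0],0.4],[[0,0,-6],[0,0,0],0.4],[[0,0,-12],[0,0,0],0.4],[[0,0,-20],[0,0,0],0.4],[[0,0,-30],[0,0,0],0.4],[[0,0,-40],[0,0,0],0.4],[[0,0,-52],[0,0,0],0.4],[[0,0,-65],[0,0,0],0.4],[[0,0,-80],[0,0,0],0.4],[[0,0,-95],[0,0,0],0.4],[[0,0,-108],[0,0,0],0.4],[[0,0,-115],[0,0,0],0.4]]'
python3 - <<'E'
from h import *
np.set_printoptions(precision=4,suppress=True)
for k in range(3):
    s=snap('scene',f's7{k}.png')
    r,c=np.mgrid[0:480,0:640];d=s['depth'];K=s['intrinsics']
    p=np.stack([(c-K[0,2])/K[0,0]*d,-(r-K[1,2])/K[1,1]*d,-d],-1)
    w=(p@np.array(s['attitude']).T+s['xyz']).reshape(-1,3)
    ex=np.array([-.309,.951]);ey=np.array([.951,.309])
    u=(w[:,:2]-[.5595,.136])@ex; v=(w[:,:2]-[.5595,.136])@ey
    m=(abs(u)<.06)&(abs(v)<.06)&(w[:,2]>.125)&(w[:,2]<.158)
    print('rim z by corner',[round(float(np.percentile(w[m&(np.sign(u)==a)&(np.sign(v)==b),2],70)),4) for a in(-1,1) for b in (-1,1)])
    g=(abs(u)<.03)&(abs(v)<.03)&(w[:,2]>.255)&(w[:,2]<.285); print('grip top u,v,z',u[g].mean(),v[g].mean(),np.median(w[g,2]))
    for i in range(4): arm.snapshot('top')
S=dict(np.load('scene1.npz'))
print(arm.get_obs()['time'],arm.get_obs()['eef_pos'])
a=cv2.imread('pics/s72.png')
for t in('wrench','spray_can','small_frame'):
    for l in arm.landmark_of('scene',t)[:1]: print(t,l)
cv2.imwrite('pics/s7c.png',cv2.resize(a[120:290,380:540],None,fx=3.5,fy=3.5,interpolation=cv2.INTER_CUBIC))
E
```

```text
time: 30.45
eef_pos: [0.5612, 0.1379, 0.3462]
ee_rot: [[-0.31, 0.951, 0.003], [0.951, 0.31, 0.001], [-0.0, 0.003, -1.0]]
force: [0.3, -0.0, -0.0]
width: 0.598
rim z by corner [0.1398, 0.1383, 0.1389, 0.1396]
grip top u,v,z -0.002434967491763209 0.004406346290054287 0.26561138648607396
rim z by corner [0.1396, 0.1384, 0.1392, 0.14]
grip top u,v,z -0.00211567477456314 0.0041480923384897605 0.2650731634810838
rim z by corner [0.1396, 0.1381, 0.1391, 0.1396]
grip top u,v,z -0.0019298427927255182 0.004523739322433838 0.2658832149378537
31.2 [0.561  0.1379 0.3435]
wrench {'location': [362.7, 303.1], 'confidence': 0.57}
spray_can {'location': [353.9, 388.3], 'confidence': 0.65}
small_frame {'location': [273.5, 177.2], 'confidence': 0.88}
```

View pics/s7c.png

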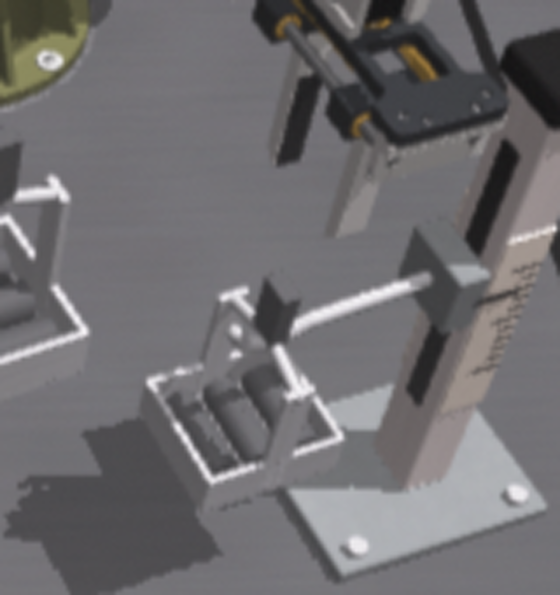

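View pics/s72.png

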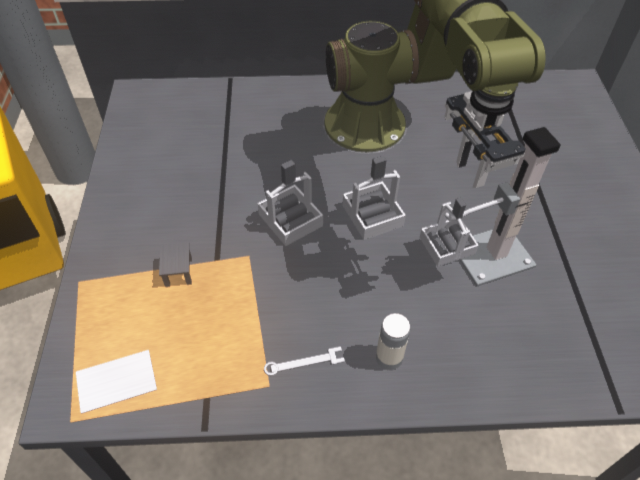

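The carrier hangs level at (448,238) with its rim corners within 2 mm. It is steady across three looks and sunk about 20 mm, the gripper is well clear, and the bystanders are where they were. A short wait, then I hand in.

```bash
python3 -m pendant '[[[0,0,0],[0,0,0],0.4],[[0,0,0],[0,0,0],0.4],[[0,0,0],[0,0,0],0.4],[[0,0,0],[0,0,0],0.4],[[0,0,0],[0,0,0],0.4],[[0,0,0],[0,0,0],0.4]]'
python3 -c "
from workcell import arm
print(arm.sign_off())"
```

```text
time: 31.85
eef_pos: [0.561, 0.1379, 0.3436]
ee_rot: [[-0.31, 0.951, 0.0], [0.951, 0.31, 0.0], [0.0, 0.0, -1.0]]
force: [0.8, 0.3, -1.1]
width: 0.599
the job is handed in; nothing more can be done
None
```

The smallest carrier is hanging free on the scale's hook, and I handed the job in at about 32 s of the 67 s allowed. I lifted it by the grip, slid it onto the hook from the tip side, and let it down at about 10 mm/s. I opened the fingers only once they carried about 0 N (-0.02 ± 0.04 N).

- **Weight:** about 4.16 N. From that I expected 19 mm of sink, and the last pictures show about 20 mm.
- **Hanging:** level, with the rim corners within 2 mm of each other, and steady over three pictures taken during the last second or so before hand-in. Its underside is about 0.106 m above the bench.
- **Surroundings:** the gripper is well clear of the carrier. The wrench, can and small table look unmoved in the last picture.

No check failed. I did not measure the pointer's speed directly; I only kept the lowering slow and the fingers unloaded before letting go. Single force readings were noisy (about 0.5 N), so the weights are averages.

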